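Sweep the cookie cutters into their bay

TASK

Clear the decorating table: with your fingers, sweep the three plastic cookie cutters (green round, orange bear's head, blue flower) across the table, in through the open side of the wooden bay, until all three lie flat and wholly inside it. Slide them gently, without lifting, tipping or flicking them, and leave the sprinkle jar, the icing tub and the spatula where they are.

Things in the scene. Friction and masses are not known exactly. Their poses are not given: they have to be found in the camera images.
- bay: Cutter bay, fixed: three wooden rails (12 mm thick, 26 mm high) round a flat grey mat (under 1 mm, slides like the table). Open at its +y side, no sill, roughly towards the robot's left (world +y, within 0.3 rad). Origin: centre of the mat at table height. Inside faces of the side rails at x = -130 and 130 mm, back rail at y = -70 mm, mouth at y = 70 mm; z up.
- bay_mouth (a point): Middle of the bay's open side, at table height (70 mm from the bay's origin along its +y).
- cutter_round: Green round cookie cutter, 56 mm across. Loose, about 50 g, slides on the table; a hard knock tips it. A plastic  outline full size up to 12 mm high, 0.8 of it from 12 to 18 mm, and a round white knob (18 mm across) on top that reaches 32 mm. Origin: centre of its underside; z is up.
- cutter_bear: Orange bear's-head cookie cutter, 48 mm across, chin 27 mm from the origin along -x, two round ears at +x (to 25 mm); 52 mm wide in all. Loose, about 50 g, slides on the table; a hard knock tips it. A plastic  outline full size up to 12 mm high, 0.8 of it from 12 to 18 mm, and a round white knob (18 mm across) on top that reaches 32 mm. Origin: centre of its underside; z is up.
- cutter_flower: Blue cookie cutter, a flower of six petals, 58 mm across the petal tips and 53 mm across between them. Loose, about 50 g, slides on the table; a hard knock tips it. A plastic  outline full size up to 12 mm high, 0.8 of it from 12 to 18 mm, and a round white knob (18 mm across) on top that reaches 32 mm. Origin: centre of its underside; z is up.
- sprinkles: Small loose jar of sprinkles with a yellow cap, 40 mm across, 60 mm tall, standing between two of the cutters; leave it alone. Origin: centre of its underside.
- tub: Loose icing tub, white with a yellow band, 77 mm across at the rim, 71 mm tall, with a white stick (look only) that reaches 110 mm; stands beyond the cutters; leave it alone. Origin: centre of its underside.
- spatula: Loose spatula, 200 mm long, lying along its x axis at the left of the cutters; leave it alone. Origin: on its underside, near its middle.

How it is judged:
By the outcome, as a careful person would: the job done as asked, in the order asked, and still so for the second after the job is handed in, with the robot touching nothing.
It also fails if it takes over 70 s, if anything falls off the work surface, if the arm or the gripper's body presses on something with over 40 N, if the wrist force passes 120 N, or if a joint passes its speed limit or range.

ROBOT

A 6-joint arm with a two-finger parallel gripper is mounted at the origin on the work surface. World frame = base frame: x ahead of the robot, y to its left, z up, the work surface at z = 0. Lengths are in mm, angles in rad, forces in N, time in s.
With the tool pointing down it reaches from about 350 to 975 mm from the base axis. Payload 7.1 kg.
Tool frame: the origin (TCP) lies midway between the tips of the shut fingers; the grasp point (between the pads) lies 19 mm behind it (ctrl.grip_point_offset is the distance from the TCP to the grasp point, in mm); z points along the fingers, y is the line along which they close (so a half turn about z gives the same grasp; the last joint's range is limited). The gripper opens to 88 mm and grips with 3 to 60 N. Pads are 20 mm wide; open, the fingers measure 115 mm over their backs; the gripper's body (75 mm by 178 mm) begins 61 mm behind the grasp point.
Start: joints at [-1.298, 0.423, 1.63, -0, 1.089, -0.019], TCP at [179.816, -598.557, 222.675] pointing down, gripper open.
Joint ranges: [-3, 3], [-0.9, 2.11], [0.09, 2.58], [-1.31, 4.45], [0.11, 2.69], [-2.54, 2.54]. Speed limits (rad/s): [2.39, 2.39, 3.01, 3.14, 3.14, 3.14].

INTERFACE

Orientations are given as a rotation vector (axis times angle).
In Python, from workcell import get_obs, optics, close_job, spotter, ctrl gives the robot as it stands. The module is installed in compiled form; this text tells all that it offers.
- The arm moves only by the tool move_arm, never from a script. Its argument "rows" is a list of rows, each a list of 5 numbers: the shift along the tool's x, y, z in cm, then the turn about the tool's z in degrees, then the opening in per cent of the stroke, from 0 (shut) to 100 (fully open). A call has 1 to 10 rows; each row shifts and turns the commanded pose from where the row before left it, along the tool's axes as they then stand; what a row does not reach is not made up. A row lasts 1/8 s, in which the tool goes at most 62.5 mm and 10.7 degrees, less where a joint would pass 70% of its speed; a pose out of reach is approached as far as the arm can. A call with a gripper value outside its range is refused whole. The fingers move at their own pace and stop on an object; the grip force is fixed at half the most. Time passes only in rows, so rows that do not move let the fingers close. It gives the time, the measured TCP pose, the force, the opening and the grip force at its end, in the units of the state.
- get_obs(): the state, without advancing time (a new reading comes with each control period).
- optics.get_image(name): name is "side" or "top" or "wrist"; returns the picture (420x560x3 uint8, blue, green, red); there is no depth.
- optics.calibration(name): a dict with "camera_matrix" (3x3 intrinsics, pixels), "distortion" ([k1, k2, p1, p2, k3] as OpenCV has them; the pictures are not rectified), "xyz" and "orientation" of the camera in the world. Camera axes: x right, y down, z forward; pixel columns grow to the right and rows downward; lengths in mm; the calibration is good to about 2 mm. A picture is of the moment at which its call begins: read the wrist's pose just before it. calibration takes no time and is no camera call; for the wrist camera it gives the pose at the moment of the call.
- close_job(): hands the job in; it is judged then, once.
Trained networks look in the newest picture that a camera, given by its name, has taken for a name from the list of things; names that differ only in an ending like _2 or _b are one class to them, and where a whole thing is asked for, a point or a joint stands for the part that bears it (a point fixed in the world has none). Each returns a list of dicts, best first, with "conf" (0 to 1); they miss things now and then, are a little off and sometimes report something else, mostly with a low value. They report only what shows in the picture. A call takes as long as a camera call.
- spotter.find_in(camera, label): "point" ([column, row] in pixels, amid what is visible of it).
- spotter.regions_of(camera, label): "region" (420x560 bool, what is visible of it) and "point" ([column, row] in pixels, amid what is visible of it).
The state is a dict: "t": time; "qpos": joint angles; "qvel": joint speeds; "joint_torque": joint torques, N m; "ee_pos": TCP position; "orientation": TCP orientation; "ft_force": force on the tool from outside, world axes, zero at the start; "moment": the same for the moment, N m; "width": finger opening in mm; "grasp_force": force on a finger pad.
Only numpy, scipy, OpenCV 4.12 (cv2) and the standard library are available. Lean on these libraries where they do the work, as an engineer would, in place of code of your own. Each camera call takes 0.05 s, during which the arm holds its last target. There are 200 camera calls.

## Working session

There is one attempt and no reset: what is moved stays moved. The work goes in short steps, Python scripts to look and compute and a tool call to move; the robot and the scene stay as the last step left them, time stands still between calls to the robot, and variables do not carry over. Pictures are saved under pics/ and viewed, at most 10 in all, crops included, and the job is handed in when it is done.

Besides the shell and the picture viewer there is one more tool, called as name(argument=value, ...), one argument or row to a line, values as JSON. move_arm: Moves the arm, as the interface text tells. Its arguments: {"type":"object","properties":{"rows":{"type":"array","items":{"type":"array","items":{"type":"number"}}}},"required":["rows"]}

```bash
mkdir -p pics; cat > h.py <<'E'
import numpy as np, cv2
from scipy.spatial.transform import Rotation as R
from workcell import get_obs, optics, close_job, spotter, ctrl
def cal(n):
    c=optics.calibration(n); o=np.array(c["orientation"],float)
    Rm=o if o.shape==(3,3) else R.from_rotvec(o).as_matrix()
    return np.array(c["camera_matrix"]),np.array(c["distortion"]),np.array(c["xyz"]),Rm
def ray(n,p,c=None):
    K,D,t,Rm=c or cal(n)
    u=cv2.undistortPoints(np.array([[p]],float),K,D)[0,0]
    d=Rm@np.array([u[0],u[1],1]); return t,d/np.linalg.norm(d)
def onplane(n,p,z,c=None):
    t,d=ray(n,p,c); return t+d*(z-t[2])/d[2]
def tri(r):
    A=sum(np.eye(3)-np.outer(d,d) for t,d in r); b=sum((np.eye(3)-np.outer(d,d))@t for t,d in r)
    x=np.linalg.solve(A,b); return x,[np.linalg.norm((np.eye(3)-np.outer(d,d))@(x-t)) for t,d in r]
def proj(n,P,c=None):
    K,D,t,Rm=c or cal(n)
    return cv2.projectPoints((np.atleast_2d(P)-t)@Rm,np.zeros(3),np.zeros(3),K,D)[0][:,0]
E
python3 - <<'E'
from h import *
for n in ("top","side"):
    im=optics.get_image(n); cv2.imwrite(f"pics/{n}0.png",im)
    print(n,cal(n)[2])
    for l in ("cutter_round","cutter_bear","cutter_flower","sprinkles","tub","spatula","bay"):
        for r in spotter.regions_of(n,l)[:2]:
            m=r["region"]; print(l,round(r["conf"],2),np.round(r["point"],1),m.sum(),np.round(onplane(n,r["point"],10),0))
print(get_obs())
E
```

```text
top [464.2675423  117.30624557 967.19084459]
cutter_round 0.91 [231.1 282.4] 625 [451. 230.  10.]
cutter_bear 0.74 [244.7 206.4] 529 [603. 205.  10.]
cutter_flower 0.8 [307.  222.2] 570 [571.  79.  10.]
sprinkles 0.88 [242.6 244.5] 336 [526. 208.  10.]
tub 0.78 [296.3 125.5] 1411 [773.  99.  10.]
spatula 0.73 [147.  204.3] 1790 [608. 406.  10.]
spatula 0.58 [245.  243.9] 365 [527. 204.  10.]
bay 0.9 [428.7 256.3] 11708 [ 502. -162.   10.]
side [106.38812714 725.877156   905.51703114]
cutter_round 0.63 [306.2 289.3] 520 [455. 234.  10.]
cutter_bear 0.72 [258.6 245.9] 400 [612. 210.  10.]
cutter_flower 0.82 [310. 218.] 348 [574.  67.  10.]
sprinkles 0.62 [294.2 260.2] 517 [523. 190.  10.]
tub 0.83 [244.4 182.5] 1120 [779.  77.  10.]
spatula 0.72 [202.2 303.5] 1580 [600. 402.  10.]
bay 0.91 [384.6 180.1] 5156 [ 505. -162.   10.]
{'t': 0.8, 'qpos': array([-1.29798674e+00,  4.23064618e-01,  1.62989392e+00, -1.49770454e-09,
        1.08862331e+00, -1.90075243e-02]), 'qvel': array([-0.00057933,  0.0003036 , -0.0012727 , -0.00060827, -0.00088578,
        0.00050671]), 'joint_torque': array([ 1.08477827e-03, -5.44499409e+01, -2.74034268e+01,  6.43200637e-02,
        1.65573426e-02, -1.12721352e-05]), 'ee_pos': array([ 179.82377646, -598.55466446,  222.69956267]), 'orientation': array([3.10820017e+00, 4.56758968e-01, 2.14563085e-06]), 'ft_force': array([-0.0082226 ,  0.6454372 , -0.17938972]), 'moment': array([-0.01391997,  0.02256602, -0.0174089 ]), 'grasp_force': 0.0, 'width': 87.88653517612646}
```

View pics/top0.png

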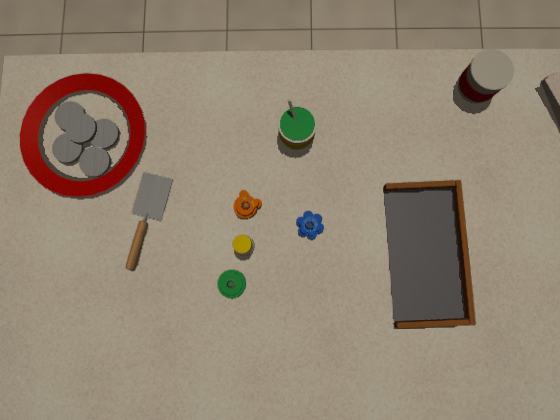

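View pics/side0.png

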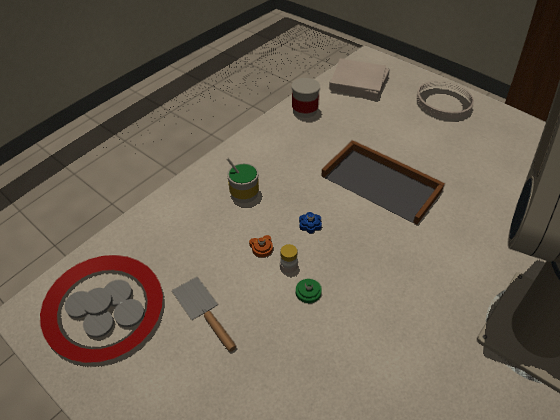

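The top view shows the flower (310,225), bear (247,205), jar (243,245), round (232,284) and bay (385–470, 182–328), which opens to the left. The side view agrees. Next I'll fit known shapes to the masks in both views.

```bash
cat > fit.py <<'E'
from h import *
from scipy.optimize import minimize
def disc(r,z0,z1):
    a=np.linspace(0,2*np.pi,24,endpoint=False); return np.array([[r*np.cos(t),r*np.sin(t),z] for t in a for z in (z0,z1)])
PARTS={"cutter_round":[disc(28,0,12),disc(22.4,12,18),disc(9,18,32)],
"cutter_bear":[disc(25,0,12),disc(20,12,18),disc(9,18,32)],
"cutter_flower":[disc(28,0,12),disc(22.4,12,18),disc(9,18,32)],
"sprinkles":[disc(20,0,60)],
"tub":[disc(38.5,0,71)],
"bay":[np.array([[x,y,z] for x in (-142,142) for y in (-82,70) for z in (0,26)])]}
PARTS["bay"]=[np.array([[x,y,z] for x in a for y in b for z in (0,h)]) for a,b,h in (((-142,-130),(-82,70),26),((130,142),(-82,70),26),((-142,142),(-82,-70),26),((-142,142),(-82,70),0.5))]
def fit(label,x0,masks,cals,dof=2):
    def cost(p):
        c,s=np.cos(p[2]),np.sin(p[2]) 
        Q=np.array([[c,-s,0],[s,c,0],[0,0,1]]); e=0
        for n in masks:
            m=np.zeros((840,1120),np.uint8)
            for P in PARTS[label]:
                h=cv2.convexHull(((proj(n,P@Q.T+[p[0],p[1],0],cals[n])+.5)*2*16).astype(np.int32)); cv2.fillConvexPoly(m,h,1,cv2.LINE_8,4)
            M=cv2.resize(masks[n].astype(np.uint8),(1120,840),interpolation=0)
            e+=1-(m&M).sum()/max((m|M).sum(),1)
        return e/len(masks)
    f=(lambda p:cost([*p,0])) if dof==2 else cost
    S=np.array(x0[:dof]); d=[8,8,.1][:dof]
    r=minimize(f,S,method="Nelder-Mead",options=dict(initial_simplex=np.vstack([S]+[S+np.eye(dof)[i]*d[i] for i in range(dof)]),xatol=.05,fatol=1e-4))
    return r.x,r.fun
def measure(labels,cams=("top","side")):
    mk={l:{} for l in labels}; pt={l:[] for l in labels}; cals={n:cal(n) for n in cams}
    for n in cams:
        optics.get_image(n)
        for l in labels:
            r=spotter.regions_of(n,l)
            if r and r[0]["conf"]>.4: mk[l][n]=r[0]["region"]; pt[l].append((n,r[0]["point"]))
    for l in labels:
        if not pt[l]: print(l,"missed"); continue
        x,res=tri([ray(n,p,cals[n]) for n,p in pt[l]]) if len(pt[l])>1 else (onplane(*pt[l][0],10),0)
        o=fit(l,[x[0],x[1],0],mk[l],cals,3 if l=="bay" else 2)
        print(l,"tri",np.round(x),np.round(res,1),"fit",np.round(o[0],2),"1-IoU",round(o[1],2),[ (n,np.round(fit(l,[x[0],x[1],0],{n:mk[l][n]},cals,3 if l=="bay" else 2)[0],2)) for n in mk[l]])
E
python3 -c "
from fit import *
measure(['cutter_round','cutter_bear','cutter_flower','sprinkles','tub','bay'])"
```

```text
cutter_round tri [452. 233.  15.] [6.2 6.2] fit [450.17 231.27] 1-IoU 0.06 [('top', array([449.19, 231.24])), ('side', array([451.43, 231.99]))]
cutter_bear tri [609. 208.  16.] [4. 4.] fit [608.62 203.4 ] 1-IoU 0.18 [('top', array([605.62, 205.  ])), ('side', array([611.96, 204.12]))]
cutter_flower tri [567.  74.  16.] [0.8 0.8] fit [566.83  74.18] 1-IoU 0.14 [('top', array([565.68,  74.32])), ('side', array([569.93,  72.46]))]
sprinkles tri [524. 205.  23.] [1. 1.] fit [525.09 207.29] 1-IoU 0.2 [('top', array([523.71, 203.28])), ('side', array([527.84, 204.85]))]
tub tri [758.  97.  34.] [2.7 2.7] fit [763.06  98.99] 1-IoU 0.09 [('top', array([762.19,  98.8 ])), ('side', array([764.29,  97.58]))]
bay tri [ 502. -157.   27.] [1.8 1.8] fit [ 5.0977e+02 -1.5332e+02  4.0000e-02] 1-IoU 0.03 [('top', array([ 5.0909e+02, -1.5324e+02,  5.0000e-02])), ('side', array([ 5.1183e+02, -1.5330e+02,  4.0000e-02]))]
```

move_arm(
  rows=[
    [0,0,0,-10,42],
    [0,0,0,-10,42],
    [0,0,0,-10,42],
    [0,0,0,-10,42],
    [0,0,0,-10,42],
    [0,0,0,-10,42],
    [0,0,0,0,42],
  ],
)

```text
t: 2.38
ee_pos: [179.8, -598.6, 222.7]
orientation: [-2.465, -1.948, -0.0]
ft_force: [0.1, 0.1, 0.5]
width: 36.7
grasp_force: 0.0
```

move_arm(
  rows=[
    [3,0.8,0,0,42],
    [5.6,1.6,0,0,42],
    [5.6,1.6,0,0,42],
    [5.6,1.6,0,0,42],
    [5.6,1.6,0,0,42],
    [5.6,1.6,0,0,42],
    [5.6,1.6,0,0,42],
    [5.6,1.6,0,0,42],
    [5.6,1.6,0,0,42],
    [5.6,1.6,0,0,42],
  ],
)

```text
t: 3.62
ee_pos: [451.4, -112.0, 223.1]
orientation: [2.467, 1.944, 0.001]
ft_force: [0.3, -0.8, 0.1]
width: 36.7
grasp_force: 0.0
```

move_arm(
  rows=[
    [5.6,1.6,0,0,42],
    [5.6,1.6,0,0,42],
    [5.6,1.6,0,0,42],
    [5.6,1.6,2,0,42],
    [3.8,0.5,4,0,42],
    [0,0,4,0,42],
    [0,0,4,0,42],
    [0,0,2,0,42],
    [0,0,0,0,42],
    [0,0,0,0,42],
  ],
)

```text
t: 4.88
ee_pos: [578.9, 125.4, 64.0]
orientation: [2.464, 1.948, 0.003]
ft_force: [0.4, 1.0, 0.3]
width: 36.8
grasp_force: 0.0
```

move_arm(
  rows=[
    [0,0,2.5,0,42],
    [0,0,2,0,42],
    [0,0,1,0,42],
    [0,0,0.4,0,42],
    [-0.5,0,0,0,42],
    [-0.5,0,0,0,42],
    [-0.5,0,0,0,42],
    [-0.5,0,0,0,42],
    [-0.5,0,0,0,42],
    [-0.5,0,0,0,42],
  ],
)

```text
t: 6.12
ee_pos: [571.0, 95.9, 3.8]
orientation: [2.463, 1.949, 0.001]
ft_force: [-0.0, 0.1, -0.1]
width: 36.7
grasp_force: 0.3
```

```bash
python3 -c "
from fit import *
a=optics.get_image('side');b=optics.get_image('wrist')
cv2.imwrite('pics/c1.png',np.hstack([cv2.resize(a[130:340,180:400],(400,382)),cv2.resize(b,(400,382))]))
print(get_obs()['ee_pos'],get_obs()['ft_force'])"
```

```text
[570.74206812  95.69131438   3.70087497] [ 0.17602688 -0.55677468  0.32926012]
```

View pics/c1.png

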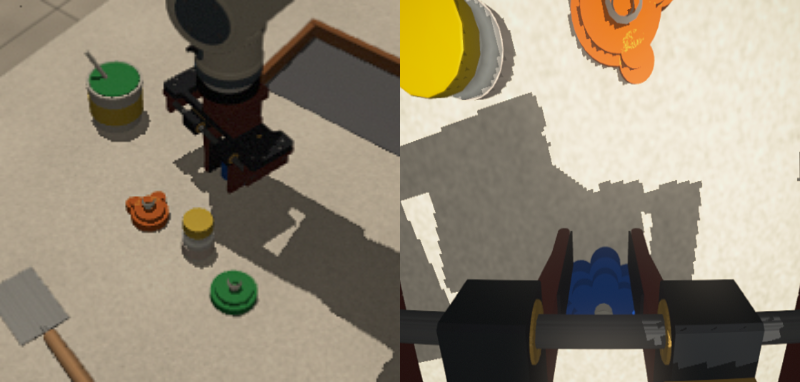

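The wrist view shows the flower centred and cradled between the fingers. The bear and jar are clear of them, so I'll keep pushing.

move_arm(
  rows=[
    [-0.6,0,0,0,42],
    [-0.8,0,0,0,42],
    [-1,0,0,0,42],
    [-1,0,0,0,42],
    [-1,0,0,0,42],
    [-1,0,0,0,42],
    [-1,0,0,0,42],
    [-1,0,0,0,42],
    [-1,0,0,0,42],
    [-1,0,0,0,42],
  ],
)

```text
t: 7.48
ee_pos: [549.1, 4.1, 3.7]
orientation: [2.463, 1.95, 0.0]
ft_force: [-0.4, -0.7, 0.2]
width: 36.9
grasp_force: 0.2
```

move_arm(
  rows=[
    [-1,0,0,0,42],
    [-1,0,0,0,42],
    [-1,0,0,0,42],
    [-1,0,0,0,42],
    [-1,0,0,0,42],
    [-1,0,0,0,42],
    [-1,0,0,0,42],
    [-1,0,0,0,42],
    [-1,0,0,0,42],
    [-1,0,0,0,42],
  ],
)

```text
t: 8.72
ee_pos: [526.1, -93.3, 3.7]
orientation: [-2.463, -1.95, 0.0]
ft_force: [-0.4, -1.3, 0.8]
width: 37.0
grasp_force: 0.2
```

```bash
python3 -c "
from fit import *
measure(['cutter_flower'])
cv2.imwrite('pics/w2.png',optics.get_image('wrist'))
print(get_obs()['ee_pos'],get_obs()['ft_force'])"
```

```text
cutter_flower missed
[526.31918018 -92.64041946   3.69580121] [-0.10769452  0.10676399  0.08972246]
```

View pics/w2.png

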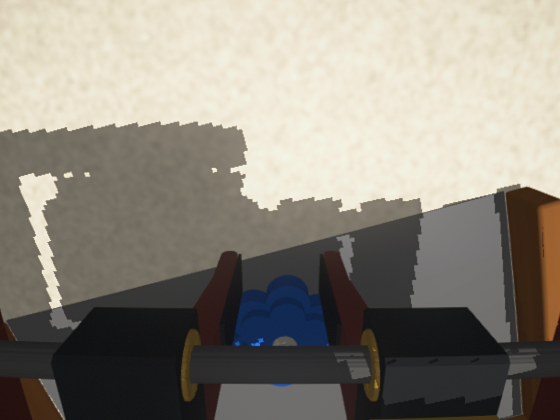

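move_arm(
  rows=[
    [-0.8,0,0,0,42],
    [-1,0,0,0,42],
    [-1,0,0,0,42],
    [-0.6,0,0,0,42],
    [-0.4,0,0,0,42],
    [0,0,0,0,50],
    [0,0,0,0,50],
    [0,0,-0.6,0,50],
    [0,0,-2,0,50],
    [0,0,-4,0,50],
  ],
)

```text
t: 10.22
ee_pos: [516.5, -129.1, 69.5]
orientation: [-2.461, -1.948, 0.003]
ft_force: [0.1, 0.6, 0.0]
width: 43.8
grasp_force: 0.0
```

move_arm(
  rows=[
    [0,0,-3,-5,42],
    [0,0,0,-5,42],
    [4,0.7,0,0,42],
    [6,1.1,0,0,42],
    [6,1.1,0,0,42],
    [6,1.1,0,0,42],
    [6,1.1,0,0,42],
    [6,1.1,0,0,42],
    [5.8,1,0,0,42],
    [0,0,0,0,42],
  ],
)

```text
t: 11.48
ee_pos: [612.8, 267.9, 100.2]
orientation: [2.279, 2.162, 0.004]
ft_force: [0.1, -0.0, 0.1]
width: 36.5
grasp_force: 0.0
```

```bash
python3 -c "
from fit import *
measure(['cutter_flower','cutter_bear','cutter_round','sprinkles'])
print(get_obs()['ee_pos'],get_obs()['orientation'])"
```

```text
cutter_flower tri [ 511. -160.   17.] [2.7 2.7] fit [ 514.29 -159.87] 1-IoU 0.15 [('top', array([ 512.1 , -160.33])), ('side', array([ 515.57, -159.99]))]
cutter_bear tri [610. 207.   8.] [2.9 2.9] fit [609.01 202.4 ] 1-IoU 0.21 [('top', array([607.33, 200.68])), ('side', array([611.67, 202.71]))]
cutter_round missed
sprinkles tri [525. 191.  17.] [3.3 3.3] fit [526.07 206.52] 1-IoU 0.41 [('top', array([515.63, 184.35])), ('side', array([526.95, 206.22]))]
[612.35824959 262.75832064  99.8473729 ] [2.28538413e+00 2.15560082e+00 6.27631014e-05]
```

move_arm(
  rows=[
    [0,0,3.5,0,42],
    [0,0,3.5,0,42],
    [0,0,1.5,0,42],
    [0,0,0.8,0,42],
    [0,0,0.3,0,42],
    [-1,0,0,0,42],
    [-0.8,0,0,0,42],
    [-0.5,0,0,0,42],
    [-0.5,0,0,0,42],
    [-0.5,0,0,0,42],
  ],
)

```text
t: 13.22
ee_pos: [610.4, 230.4, 3.9]
orientation: [2.284, 2.157, 0.0]
ft_force: [0.1, 0.9, 0.4]
width: 36.7
grasp_force: 0.2
```

move_arm(
  rows=[
    [-0.5,0,0,0,42],
    [-0.6,0,0,0,42],
    [-0.8,0,0,0,42],
    [-0.8,0,0,0,42],
    [-0.8,0,0,0,42],
  ],
)

```text
t: 13.85
ee_pos: [608.3, 195.1, 3.7]
orientation: [-2.284, -2.157, 0.0]
ft_force: [0.1, -0.3, -0.3]
width: 36.8
grasp_force: 0.2
```

```bash
python3 -c "
from fit import *
cv2.imwrite('pics/w3.png',optics.get_image('wrist'))
print(get_obs()['ee_pos'],get_obs()['ft_force'])"
```

```text
[608.08278909 194.22339968   3.57149357] [ 0.03998337 -0.21251679 -0.06801518]
```

View pics/w3.png

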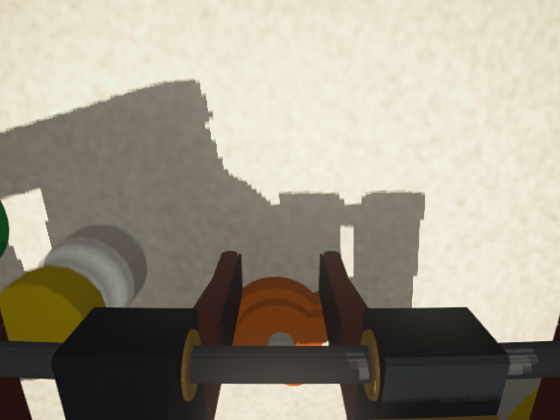

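The bear is cradled between the fingers at about (280,320), and the jar at (60,290) is clear.

move_arm(
  rows=[
    [-0.6,0,0,0,42],
    [-0.8,0,0,0,42],
    [-1,0,0,0,42],
    [-1,0,0,0,42],
    [-1,0,0,0,42],
    [-1,0,0,0,42],
    [-1,0,0,0,42],
    [-1,0,0,0,42],
    [-1,0,0,0,42],
    [-1,0,0,0,42],
  ],
)

```text
t: 15.15
ee_pos: [603.0, 101.2, 3.7]
orientation: [2.284, 2.157, 0.0]
ft_force: [-0.2, -0.2, 1.2]
width: 37.4
grasp_force: 0.1
```

move_arm(
  rows=[
    [-1,0,0,0,42],
    [-1,0,0,0,42],
    [-1,0,0,0,42],
    [-1,0,0,0,42],
    [-1,0,0,0,42],
    [-1,0,0,0,42],
    [-1,0,0,0,42],
    [-1,0,0,0,42],
    [-1,0,0,0,42],
    [-1,0,0,0,42],
  ],
)

```text
t: 16.4
ee_pos: [597.2, 1.4, 3.7]
orientation: [-2.284, -2.157, -0.0]
ft_force: [-0.4, 0.5, -0.3]
width: 36.7
grasp_force: 0.1
```

```bash
python3 -c "
from fit import *
cv2.imwrite('pics/w4.png',optics.get_image('wrist'))
print(get_obs()['ee_pos'],get_obs()['ft_force'])"
```

```text
[5.97127008e+02 4.41929776e-01 3.68315175e+00] [ 0.05354724 -1.17045781  0.44400753]
```

View pics/w4.png

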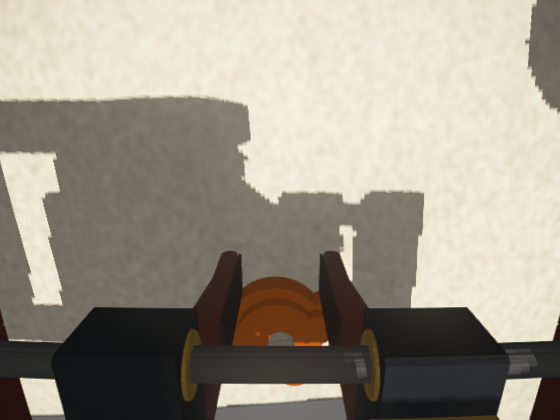

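The bear is steady in the cradle and the bay mat shows at the bottom of the picture.

move_arm(
  rows=[
    [-1,0,0,0,42],
    [-1,0,0,0,42],
    [-1,0,0,0,42],
    [-1,0,0,0,42],
    [-1,0,0,0,42],
    [-1,0,0,0,42],
    [-1,0,0,0,42],
    [-1,0,0,0,42],
    [-1,0,0,0,42],
    [-1,0,0,0,42],
  ],
)

```text
t: 17.7
ee_pos: [591.5, -98.5, 3.7]
orientation: [-2.284, -2.157, 0.0]
ft_force: [0.4, 1.2, -0.2]
width: 36.7
grasp_force: 0.2
```

move_arm(
  rows=[
    [-1,0,0,0,42],
    [-1,0,0,0,42],
    [-0.6,0,0,0,42],
    [-0.4,0,0,0,42],
    [0,0,0,0,48],
    [0,0,0,0,48],
    [0,0,-0.6,0,48],
    [0,0,-2,0,48],
    [0,0,-4,0,48],
    [0,0,-3,0,42],
  ],
)

```text
t: 18.95
ee_pos: [590.5, -127.8, 102.6]
orientation: [2.283, 2.156, 0.002]
ft_force: [0.4, 0.6, 0.0]
width: 37.5
grasp_force: 0.0
```

move_arm(
  rows=[
    [3,-1.1,0,0,42],
    [5.2,-2.1,0,0,42],
    [5.2,-2.1,0,0,42],
    [5.2,-2.1,0,0,42],
    [5.2,-2.1,0,0,42],
    [5.2,-2.1,0,0,42],
    [5.2,-2.1,0,0,42],
    [5.2,-2.1,0,0,42],
    [1.6,-0.3,0,0,42],
    [0,0,0,0,42],
  ],
)

```text
t: 20.2
ee_pos: [452.8, 291.6, 100.6]
orientation: [2.281, 2.159, 0.002]
ft_force: [-1.0, -0.9, -0.7]
width: 36.7
grasp_force: 0.0
```

```bash
python3 -c "
from fit import *
measure(['cutter_flower','cutter_bear','cutter_round','sprinkles'])
print(get_obs()['ee_pos'],get_obs()['orientation'])"
```

```text
cutter_flower tri [ 511. -151.   28.] [5.6 5.6] fit [ 513.22 -160.06] 1-IoU 0.19 [('top', array([ 512.22, -159.65])), ('side', array([ 517.03, -159.68]))]
cutter_bear tri [ 586. -160.   10.] 0 fit [ 587.24 -156.83] 1-IoU 0.15 [('top', array([ 587.24, -156.83]))]
cutter_round tri [445. 232.  -5.] [3.9 3.9] fit [448.67 231.92] 1-IoU 0.28 [('top', array([448.67, 231.49])), ('side', array([449.41, 234.11]))]
sprinkles tri [522. 208.  10.] 0 fit [523.29 206.16] 1-IoU 0.11 [('top', array([523.29, 206.16]))]
[452.74771789 290.30076243  99.65341973] [-2.28502884e+00 -2.15594797e+00  1.96807102e-04]
```

Everything is as expected. The tool lines up with the round cutter, so I'll lower and push.

move_arm(
  rows=[
    [0,0,3.5,0,42],
    [0,0,3.5,0,42],
    [0,0,1.5,0,42],
    [0,0,0.8,0,42],
    [0,0,0.3,0,42],
    [-1,0,0,0,42],
    [-0.6,0,0,0,42],
    [-0.5,0,0,0,42],
    [-0.5,0,0,0,42],
    [-0.5,0,0,0,42],
  ],
)

```text
t: 21.95
ee_pos: [450.9, 259.6, 3.8]
orientation: [2.284, 2.157, 0.001]
ft_force: [0.1, 0.5, 0.6]
width: 36.9
grasp_force: 0.2
```

move_arm(
  rows=[
    [-0.5,0,0,0,42],
    [-0.6,0,0,0,42],
    [-0.8,0,0,0,42],
    [-0.8,0,0,0,42],
    [-0.8,0,0,0,42],
  ],
)

```text
t: 22.58
ee_pos: [448.7, 224.3, 3.7]
orientation: [-2.284, -2.157, 0.0]
ft_force: [-0.9, 0.8, 0.3]
width: 37.1
grasp_force: 0.3
```

```bash
python3 -c "
from fit import *
cv2.imwrite('pics/w5.png',optics.get_image('wrist'))
print(get_obs()['ee_pos'],get_obs()['ft_force'])"
```

```text
[448.3476612  223.53906309   3.5930554 ] [ 0.64536001 -0.88521969 -0.32636633]
```

View pics/w5.png

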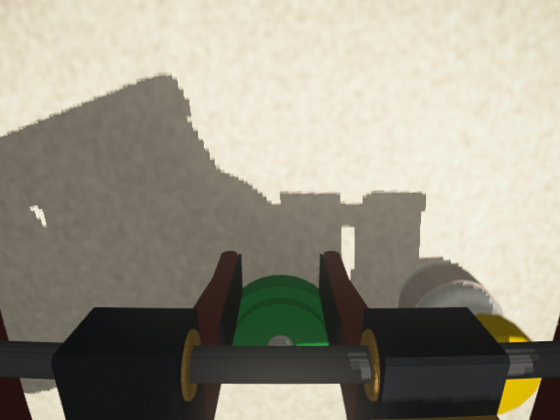

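The round cutter is cradled at about (280,320), and the jar at (450,300) is clear.

move_arm(
  rows=[
    [-0.6,0,0,0,42],
    [-0.8,0,0,0,42],
    [-1,0,0,0,42],
    [-1,0,0,0,42],
    [-1,0,0,0,42],
    [-1,0,0,0,42],
    [-1,0,0,0,42],
    [-1,0,0,0,42],
    [-1,0,0,0,42],
    [-1,0,0,0,42],
  ],
)

```text
t: 23.88
ee_pos: [443.3, 130.4, 3.7]
orientation: [-2.284, -2.157, 0.0]
ft_force: [0.3, 0.3, -0.1]
width: 36.9
grasp_force: 0.1
```

move_arm(
  rows=[
    [-1,0,0,0,42],
    [-1,0,0,0,42],
    [-1,0,0,0,42],
    [-1,0,0,0,42],
    [-1,0,0,0,42],
    [-1,0,0,0,42],
    [-1,0,0,0,42],
    [-1,0,0,0,42],
    [-1,0,0,0,42],
    [-1,0,0,0,42],
  ],
)

```text
t: 25.12
ee_pos: [437.6, 30.6, 3.7]
orientation: [2.284, 2.157, 0.0]
ft_force: [0.3, 1.2, 0.2]
width: 37.2
grasp_force: 0.1
```

move_arm(
  rows=[
    [-1,0,0,0,42],
    [-1,0,0,0,42],
    [-1,0,0,0,42],
    [-1,0,0,0,42],
    [-1,0,0,0,42],
    [-1,0,0,0,42],
    [-1,0,0,0,42],
    [-1,0,0,0,42],
    [-1,0,0,0,42],
    [-1,0,0,0,42],
  ],
)

```text
t: 26.38
ee_pos: [431.9, -69.3, 3.7]
orientation: [-2.284, -2.157, -0.0]
ft_force: [-0.5, 0.1, -1.1]
width: 37.0
grasp_force: 0.1
```

move_arm(
  rows=[
    [-1,0,0,0,42],
    [-1,0,0,0,42],
    [-1,0,0,0,42],
    [-1,0,0,0,42],
    [-1,0,0,0,42],
    [-0.6,0,0,0,42],
    [-0.3,0,0,0,42],
    [0,0,0,0,48],
    [0,0,0,0,48],
    [0,0,-0.6,0,48],
  ],
)

```text
t: 27.62
ee_pos: [428.2, -127.2, 9.6]
orientation: [-2.283, -2.157, 0.001]
ft_force: [0.0, 0.2, -0.3]
width: 42.2
grasp_force: 0.0
```

move_arm(
  rows=[
    [0,0,-2,0,48],
    [0,0,-4,0,48],
    [0,0,-5,0,48],
    [2,-2,-5,0,48],
    [4,0,0,0,48],
    [5,0,0,0,48],
    [5,0,0,0,48],
    [5,0,0,0,48],
    [3,0,0,0,48],
    [0,0,0,0,48],
  ],
)

```text
t: 28.88
ee_pos: [422.2, 114.8, 170.0]
orientation: [2.28, 2.161, 0.001]
ft_force: [0.2, 0.4, 0.3]
width: 42.2
grasp_force: 0.0
```

```bash
python3 -c "
from fit import *
measure(['cutter_flower','cutter_bear','cutter_round','sprinkles','tub','bay'])
a=optics.get_image('top');b=optics.get_image('side')
cv2.imwrite('pics/end.png',np.hstack([cv2.resize(a[:,140:],(400,400)),cv2.resize(b[:,140:],(400,400))]))"
```

```text
cutter_flower tri [ 517. -156.   10.] 0 fit [ 512.72 -159.53] 1-IoU 0.14 [('top', array([ 512.72, -159.53]))]
cutter_bear tri [ 513. -178.    2.] [78.8 78.8] fit [ 494.67 -232.88] 1-IoU 0.93 [('top', array([ 512.67, -178.14])), ('side', array([ 494.67, -232.88]))]
cutter_round tri [ 414. -159.   15.] [5.1 5.1] fit [ 426.51 -158.34] 1-IoU 0.25 [('top', array([ 426.52, -158.34])), ('side', array([ 424.48, -160.85]))]
sprinkles tri [525. 201.  24.] [0.1 0.1] fit [525.08 207.1 ] 1-IoU 0.18 [('top', array([523.69, 204.17])), ('side', array([527.  , 205.93]))]
tub tri [763. 101.  27.] [4.9 4.9] fit [761.99  99.17] 1-IoU 0.1 [('top', array([761.52,  99.99])), ('side', array([764.98,  95.81]))]
bay tri [ 463. -194.    8.] [28.1 28.1] fit [ 5.0942e+02 -1.5323e+02  5.0000e-02] 1-IoU 0.43 [('top', array([ 5.0867e+02, -1.5321e+02,  5.0000e-02])), ('side', array([ 5.0328e+02, -1.7040e+02, -1.2000e-01]))]
```

View pics/end.png

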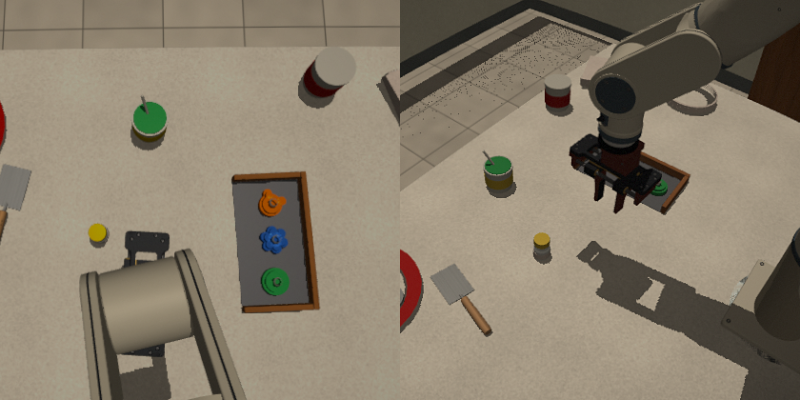

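In the top view all three cutters lie flat and well inside the bay at (272,203), (274,240) and (276,281). The jar and tub still measure where they were, the spatula looks unmoved, and the arm is clear.

```bash
python3 -c "
from h import *
print(close_job())"
```

```text
the job is handed in; nothing more can be done
None
```

All three cutters were swept into the bay and lie flat and wholly inside it, the jar, tub and spatula were left where they stood, and the job was handed in at about 30 s of the 70 s allowed.

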